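Hook the red basket out of its deep well

TASK

Take the yellow-handled hook rod from its stand and use its hook, not the gripper's fingers, to lift the basket with the red handle out of the deep steel well it hangs in. Set it down gently, upright, in the middle of the black drip tray and unhook it, then hang the rod back in the fork of its stand; leave the green basket, the mug, the jar and the tea box where they are.

Things in the scene. Friction and masses are not known exactly. Their poses are not given: they have to be found in the camera images.
- rod_grip (a point): centre of the hook rod's yellow handle: z up the rod, x the way the hook points. Handle 30 (x) x 24 (y) x 62 mm, from 35 mm below to 27 mm above this point; grip it across y. Under it a collar plate 36 x 44 x 5 mm, underside 40 mm below this point, then a straight 8 mm rod on the same axis down to the hook. 0.12 kg. Starts hanging upright in the stand's fork.
- hook_seat (a point): middle of the foot of the rod's J hook, 136 mm below and 15 mm ahead (+x) of rod_grip; same axes. The foot is 8 mm bar, its centre line level from the rod (x = -15 mm) to x = +15 mm, where a tip rises, its rounded top 18 mm above this point. A thing hung on it rests on the foot between rod and tip (22 mm clear).
- rod_stand: fixed dark steel stand; origin on the worktop under the fork's centre. Fork: two level prongs along x, open to +x, post behind at -x; x = -60 to 30 mm, 20 mm apart (inner faces y = +-10 mm), top at z = 120 mm. The rod goes between them, collar resting on top (handle centre then at z = 160 mm). With the hook along x the rod lifts straight up out and lowers straight down in.
- red_basket: loose open wire basket, red rim and bail handle, 0.13 to 0.23 kg; origin: centre of underside, z up. Body 90 (x) x 50 (y) x 35 mm; flat rim 104 x 76 mm, top at z = 39 mm. Starts hanging by its rim on two ledges in its well, underside 10 mm above the worktop, square with the well (2 degrees) and centred (5 mm). 5 mm play each side between the ledges: pull straight up.
- red_bail (a point): middle of the top bar of the red basket's stiff bail, 80 mm above its underside, basket's axes. 7 mm bar, roof-shaped, in the plane x = 0: level from y = -8 to 8 mm, then legs sloping down to the rim at y = +-30 mm, 42 mm lower; open beneath. At the start it is 50 mm below the well's rim.
- well_a: the fixed narrow steel well that holds the red basket, left or right of its twin that holds the green one; origin: centre of underside on the worktop. Inside 160 (x) x 96 mm (y), outside 176 x 112 mm (188 x 124 mm over the rim), rim 140 mm above the worktop, open on top; ledges along its long sides, 60 mm apart, top at 45 mm.
- drip_tray: fixed black plastic tray, 170 (x) x 160 (y) x 25 mm (z) with 4 mm walls and floor, origin at the centre of its underside on the worktop; the basket stands on its floor, underside 4 mm above the worktop
- green_basket: the same basket with green rim and handle in the other well, a bystander to leave alone; origin at the centre of its underside
- mug: black mug, 80 mm wide, 90 mm tall, on the worktop, a bystander to leave alone; origin at its underside
- jar: amber jar with black cap, 64 mm wide, 80 mm tall, on the worktop, a bystander to leave alone; origin at its underside
- tea_box: red tea carton, 75 x 75 x 90 mm, on the worktop, a bystander to leave alone; origin at its underside

How it is judged:
By the outcome, as a careful person would: the job done as asked, in the order asked, and still so for the second after the job is handed in, with the robot touching nothing.
It also fails if it takes over 67 s, if anything falls off the work surface, if the arm or the gripper's body presses on something with over 40 N, if the wrist force passes 120 N, or if a joint passes its speed limit or range.

ROBOT

A 6-joint arm with a two-finger parallel gripper is mounted at the origin on the work surface. World frame = base frame: x ahead of the robot, y to its left, z up, the work surface at z = 0. Lengths are in m, angles in rad, forces in N, time in s.
With the tool pointing down it reaches from about 0.375 to 0.9 m from the base axis. Payload 3.1 kg.
Tool frame: the origin (TCP) lies midway between the tips of the shut fingers; the grasp point (between the pads) lies 19 mm behind it (pinch_z is the distance from the TCP to the grasp point, in m); y points along the fingers, z is the direction in which the jaws open and shut, and the axes are right-handed (so a half turn about y gives the same grasp; the last joint's range is limited). The gripper opens to 87 mm and grips with 3 to 60 N. Pads are 19 mm wide; open, the fingers measure 117 mm over their backs; the gripper's body (75 mm by 190 mm) begins 51 mm behind the grasp point.
Start: joints at [1.087, 0.527, 1.433, -0, 1.181, -0.178], TCP at [0.188, 0.596, 0.223] pointing down, gripper open.
Joint ranges: [-3.08, 3.08], [-0.75, 2.2], [0.22, 2.44], [-1.43, 4.57], [0, 2.65], [-2.85, 2.85]. Speed limits (rad/s): [2.79, 2.79, 3.14, 3.14, 3.14, 3.14].

INTERFACE

Orientations are given as a unit quaternion [x, y, z, w].
In Python, from rig import * gives the robot as it stands.
- The arm moves only by the tool drive_tool, never from a script. Its argument "plan" is a list of rows, each a list of 7 numbers: the shift along the tool's x, y, z in mm, then the turn, a rotation vector about the tool's x, y, z in degrees, then the finger opening in mm, from 0 to 87. A call has 1 to 10 rows; each row is the pose to reach, as a shift and turn from the pose commanded when the call began, along the tool's axes at that moment; what a row does not reach only later rows make up. A row lasts 1/10 s, in which the tool goes at most 50 mm and 8.59 degrees, less where a joint would pass 70% of its speed; a pose out of reach is approached as far as the arm can. A call with a gripper value outside its range is refused whole. The fingers move at their own pace and stop on an object; "newtons" is the grip in N (left out, the last holds). Time passes only in rows, so rows that repeat a pose let the fingers close. It gives the time, the measured TCP pose, the force and the opening at its end, in the units of the state.
- get_obs(): the state, without advancing time (a new reading comes with each control period).
- camera(name): name is "scene" or "top" or "wrist"; returns the picture (384x512x3 uint8, blue, green, red); there is no depth.
- get_calibration(name): a dict with "fx", "fy", "cx", "cy" (pixels), "origin" and "rotation" of the camera in the world; the wrist camera has in their place "tool_from_camera" (4x4, takes a point from camera to tool coordinates, whose origin is the TCP and whose axes are the tool frame's). Camera axes: x right, y down, z forward; pixel columns grow to the right and rows downward; lengths in m; the calibration is good to about 2 mm. A picture is of the moment at which its call begins: read the wrist's pose just before it. get_calibration takes no time and is no camera call.
- hand_in(): hands the job in, once; it reports no verdict.
Trained networks look in the newest picture that a camera, given by its name, has taken for a name from the list of things; names that differ only in an ending like _2 or _b are one class to them, and where a whole thing is asked for, a point or a joint stands for the part that bears it (a point fixed in the world has none). Each returns a list of dicts, best first, with "conf" (0 to 1); they miss things now and then, are a little off and sometimes report something else, mostly with a low value. They report only what shows in the picture. A call takes as long as a camera call.
- spot_in(camera, target): "location" ([column, row] in pixels, amid what is visible of it).
- mark_of(camera, target): "location" ([column, row] in pixels: a listed point, or the origin of a listed thing).
The state is a dict: "time": time; "q": joint angles; "joint_velocities": joint speeds; "joint_torque": joint torques, N m; "position": TCP position; "tool_rot": TCP orientation; "ft_force": force on the tool from outside, world axes, zero at the start; "moment": the same for the moment, N m; "grip_width": finger opening in m.
Only numpy, scipy, OpenCV 4.12 (cv2) and the standard library are available. Lean on these libraries where they do the work, as an engineer would, in place of code of your own. Each camera call takes 0.05 s, during which the arm holds its last target. There are 200 camera calls.

## Working session

There is one attempt and no reset: what is moved stays moved. The work goes in short steps, Python scripts to look and compute and a tool call to move; the robot and the scene stay as the last step left them, time stands still between calls to the robot, and variables do not carry over. Pictures are saved under pics/ and viewed, about 8 in all and at most 12, crops included, and the job is handed in when it is done.

Besides the shell and the picture viewer there is one more tool, called after "Request:" by a JSON object that holds its "api" and its "payload", one argument or row to a line. drive_tool: Moves the arm, as the interface text tells. Its arguments: {"type":"object","properties":{"plan":{"type":"array","items":{"type":"array","items":{"type":"number"}}},"newtons":{"type":"number"}},"required":["plan"]}

```bash
mkdir -p pics; ls
cat > h.py <<'E'
from rig import *
import numpy as np, cv2
from scipy.spatial.transform import Rotation as R
def ray(cam,px):
    c=get_calibration(cam)
    d=np.array([(px[0]-c['cx'])/c['fx'],(px[1]-c['cy'])/c['fy'],1.])
    if cam=='wrist':
        o=get_obs(); T=np.array(c['tool_from_camera']); Rt=R.from_quat(o['tool_rot']).as_matrix()
        return Rt@T[:3,3]+np.array(o['position']), Rt@T[:3,:3]@d
    return np.array(c['origin']), np.array(c['rotation'])@d
def onz(cam,px,z):
    o,d=ray(cam,px); return o+d*(z-o[2])/d[2]
def tri(rs):
    A=np.zeros((3,3));b=np.zeros(3)
    for o,d in rs:
        d=d/np.linalg.norm(d);P=np.eye(3)-np.outer(d,d);A+=P;b+=P@o
    p=np.linalg.solve(A,b)
    return p,[np.linalg.norm((np.eye(3)-np.outer(d,d)/(d@d))@(p-o)) for o,d in rs]
def proj(cam,p):
    c=get_calibration(cam);q=np.array(c['rotation']).T@(np.array(p)-np.array(c['origin']))
    return np.array([c['fx']*q[0]/q[2]+c['cx'],c['fy']*q[1]/q[2]+c['cy']])
E
python3 - <<'E'
from h import *
np.set_printoptions(precision=4,suppress=True)
ims=[camera('scene'),camera('top')]
for n,i in zip(('scene','top'),ims): cv2.imwrite(f'pics/{n}0.png',cv2.resize(i,None,fx=1.5,fy=1.5))
o=get_obs();print(o['time'],o['position'],R.from_quat(o['tool_rot']).as_matrix())
Z=dict(rod_grip=.16,hook_seat=.024,rod_stand=0,red_basket=.01,red_bail=.09,well_a=0,drip_tray=0,green_basket=.01,mug=0,jar=0,tea_box=0)
for t,z in Z.items():
    rs=[]
    for c in('scene','top'):
        m=mark_of(c,t)
        for k in m[:2]: print(t,c,np.round(k['location'],1),round(k['conf'],2),onz(c,k['location'],z))
        if m: rs.append(ray(c,m[0]['location']))
    if len(rs)==2: print('   tri',*tri(rs))
for c in('scene','top'):
    print(c,get_calibration(c))
E
```

```text
pics
0.1 [0.1878 0.5954 0.2217] [[ 0.9536 -0.0009  0.301 ]
 [-0.301  -0.0017  0.9536]
 [-0.0004 -1.     -0.0019]]Traceback (most recent call last):
  File "<stdin>", line 11, in <module>
  File "h.py", line 12, in onz
    o,d=ray(cam,px); return o+d*(z-o[2])/d[2]
        ~~~^^^^^^^^
  File "h.py", line 10, in ray
    return np.array(c['origin']), np.array(c['rotation'])@d
                                  ~~~~~~~~~~~~~~~~~~~~~~~^~
ValueError: matmul: Input operand 1 has a mismatch in its core dimension 0, with gufunc signature (n?,k),(k,m?)->(n?,m?) (size 3 is different from 4)
```

```bash
sed -i "s/np.array(c\['rotation'\])/R.from_quat(c['rotation']).as_matrix()/" h.py
python3 - <<'E'
from h import *
np.set_printoptions(precision=4,suppress=True)
for c in('scene','top'):
    print(c,get_calibration(c))
print(get_calibration('wrist'))
Z=dict(rod_grip=.16,hook_seat=.024,rod_stand=0,red_basket=.01,red_bail=.09,well_a=0,drip_tray=0,green_basket=.01,mug=0,jar=0,tea_box=0)
for t,z in Z.items():
    rs=[]
    for c in('scene','top'):
        m=mark_of(c,t)
        for k in m[:2]: print(t,c,np.round(k['location'],1),round(k['conf'],2),onz(c,k['location'],z))
        if m: rs.append(ray(c,m[0]['location']))
    if len(rs)==2: print('   tri',*tri(rs))
print(get_obs()['time'])
E
```

```text
scene {'fx': 361.5628710436579, 'fy': 361.5628710436579, 'cx': 258.07392099611883, 'cy': 190.37929558772012, 'origin': array([ 1.0829, -0.2742,  0.936 ]), 'rotation': array([ 0.837 ,  0.4671, -0.1411, -0.2477])}
top {'fx': 357.3983611893315, 'fy': 357.3983611893315, 'cx': 257.9014613266378, 'cy': 193.86230173733375, 'origin': array([0.4203, 0.0165, 1.168 ]), 'rotation': array([-0.6938,  0.7138, -0.0703,  0.0641])}
{'fx': 284.30811957283174, 'fy': 284.30811957283174, 'cx': 257.2782548397796, 'cy': 194.61852638359397, 'tool_from_camera': array([[-0.0007,  0.9611,  0.2762, -0.0753],
       [-0.0005, -0.2762,  0.9611, -0.1618],
       [ 1.    ,  0.0005,  0.0007, -0.0003],
       [ 0.    ,  0.    ,  0.    ,  1.    ]])}
rod_grip scene [318.7  98.1] 0.87 [0.4594 0.3233 0.16  ]
rod_grip top [160.  255.4] 0.56 [0.448  0.2815 0.16  ]
rod_grip top [143.6 253.8] 0.5 [0.4537 0.327  0.16  ]
   tri [0.4582 0.2978 0.1666] [np.float64(0.020240049298303888), np.float64(0.020240049298303843)]
hook_seat scene [317.3 132.5] 0.84 [0.4806 0.3244 0.024 ]
hook_seat top [163.2 186.7] 0.52 [0.6729 0.3118 0.024
[... 1612 characters left out ...]
.95 [0.6947 0.32   0.    ]
mug top [229.3 210.8] 0.32 [0.5908 0.0988 0.    ]
   tri [0.6922 0.3158 0.0001] [np.float64(0.004601481268041087), np.float64(0.004601481268041191)]
jar scene [286.9 249.5] 0.61 [0.7705 0.007  0.    ]
jar scene [275.6 186.6] 0.21 [0.577  0.0955 0.    ]
jar top [257.3 157.8] 0.82 [0.7697 0.0013 0.    ]
jar top [139.8 253.7] 0.35 [0.4596 0.3885 0.    ]
   tri [0.7703 0.0038 0.0024] [np.float64(0.0026808242729037), np.float64(0.002680824272903716)]
tea_box scene [183.2 277.3] 0.58 [ 0.6913 -0.2739  0.    ]
tea_box top [340.8 182. ] 0.86 [ 0.6778 -0.2762  0.    ]
   tri [ 0.6827 -0.2771 -0.017 ] [np.float64(0.003511447161651049), np.float64(0.0035114471616510185)]
1.25
```

View pics/scene0.png

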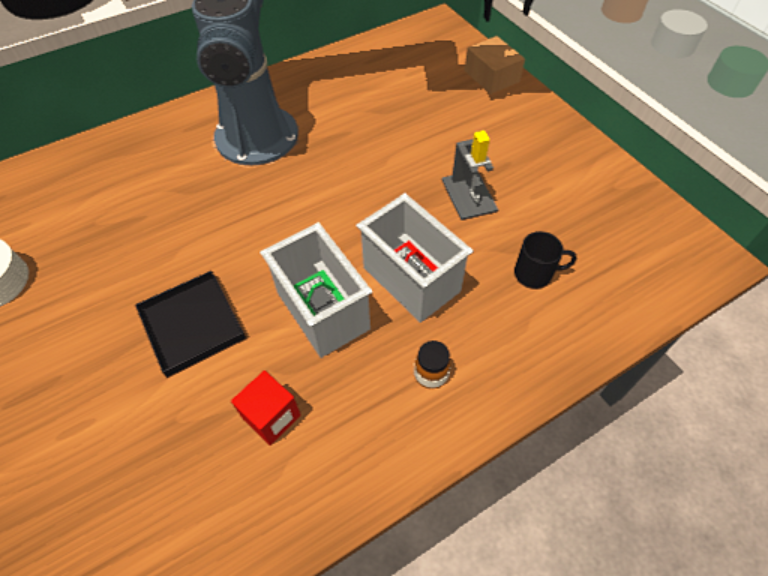

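View pics/top0.png

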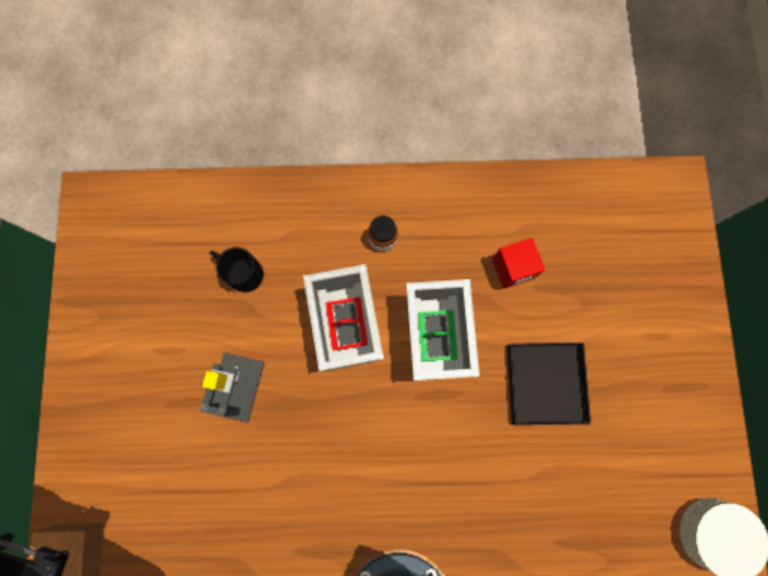

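The scene view shows the stand and yellow handle near (480,146) in the enlarged picture. The red well is left of the green one, and the tray is at (190,322). The top view confirms that the hook and stand point towards image-up and right, at a yaw of about −15°, and the well's yaw is about +10°. Next I'll look at the stand from close up.

Request:
{"api": "drive_tool", "payload": {
  "plan": [
    [10, -40, -5, 0, 0, 0, 87],
    [50, -80, -25, 0, 0, 0, 87],
    [90, -108, -48, 0, 0, 0, 87],
    [135, -108, -71, 0, 0, 0, 87],
    [180, -108, -95, 0, 0, 0, 87],
    [225, -108, -119, 0, 0, 0, 87],
    [270, -108, -142, 0, 0, 0, 87],
    [310, -108, -163, 0, 0, 0, 87],
    [336, -108, -177, 0, 0, 0, 87],
    [336, -108, -177, 0, 0, 0, 87]
  ]
}}

```text
time: 2.25
position: [0.4591, 0.3225, 0.3305]
tool_rot: [0.699, -0.109, 0.111, -0.698]
ft_force: [-0.0, 0.2, -0.4]
grip_width: 0.0872
```

Run:
```python
from h import *
np.set_printoptions(precision=4,suppress=True)
o=get_obs();print(o['time'],o['position'],o['joint_velocities'])
im=camera('wrist');cv2.imwrite('pics/w1.png',cv2.resize(im,None,fx=1.5,fy=1.5))
for t,z in dict(rod_grip=.16,hook_seat=.024,rod_stand=0).items():
    for k in mark_of('wrist',t)[:2]: print(t,np.round(k['location'],1),round(k['conf'],2),onz('wrist',k['location'],z))
```

```text
2.25 [0.4591 0.3225 0.3305] [ 0.0757 -0.0128  0.0251  0.0696  0.0242  0.0451]
rod_grip [260.9 173.1] 0.6 [0.4506 0.3316 0.16  ]
rod_stand [263.6 157.1] 0.7 [0.4559 0.3378 0.    ]
```

View pics/w1.png

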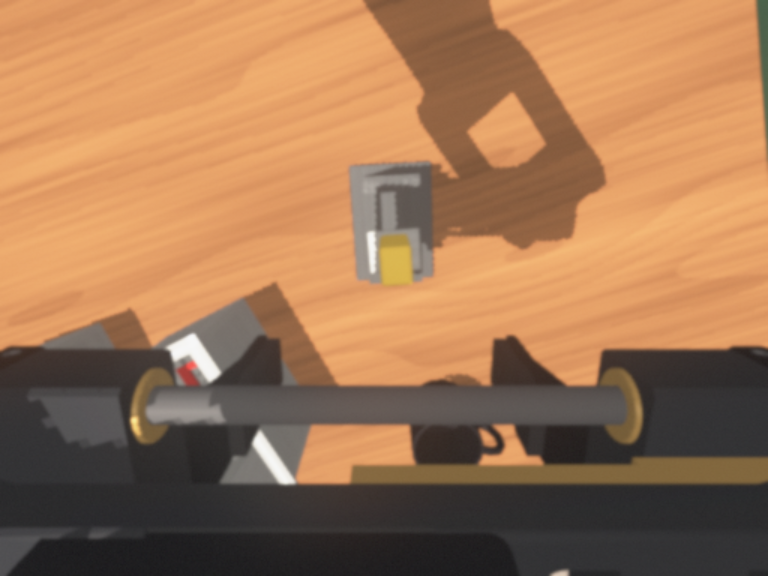

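The wrist view shows the stand almost aligned with the image, with its post at the top (towards the base) and the handle at (395,262). Next I'll measure the handle centre and the stand yaw from edges.

Run:
```python
from h import *
np.set_printoptions(precision=4,suppress=True)
im=camera('wrist');print(get_obs()['position'])
hsv=cv2.cvtColor(im,cv2.COLOR_BGR2HSV)
roi=np.zeros(im.shape[:2],np.uint8);roi[100:200,220:310]=1
y=cv2.inRange(hsv,(22,120,60),(35,255,255))*roi
v=hsv[...,2][y>0];print('n',len(v),np.percentile(v,[5,25,50,75,95]))
t,_=cv2.threshold(v,0,255,cv2.THRESH_OTSU);print(t)
top=((y>0)&(hsv[...,2]>t)).astype(np.uint8)
for m,n in((y,'all'),(top,'top')):
    c=max(cv2.findContours(m,0,2)[0],key=cv2.contourArea);r=cv2.minAreaRect(c);print(n,r,cv2.boundingRect(c))
    for z in(.187,):print([onz('wrist',p,z)[:2] for p in cv2.boxPoints(r)],onz('wrist',r[0],z))
# plate : low saturation
g=((hsv[...,1]<70)).astype(np.uint8)*roi
c=max(cv2.findContours(g,0,2)[0],key=cv2.contourArea);h=cv2.convexHull(c)
r=cv2.minAreaRect(c);print('plate',r)
b=cv2.approxPolyDP(h,4,True)[:,0];print(b)
print([onz('wrist',p,.004)[:2] for p in b])
big=cv2.resize(im[95:200,215:315],None,fx=6,fy=5.5,interpolation=cv2.INTER_CUBIC);cv2.imwrite('pics/w1c.png',big)
```

```text
[0.4541 0.327  0.3305]
n 413 [209.6 217.  218.  219.  219. ]
196.0
all ((261.3028869628906, 180.93821716308594), (25.2331485748291, 17.793590545654297), 85.60128784179688) (252, 168, 19, 26)
[array([0.4364, 0.3259]), array([0.4407, 0.3447]), array([0.4686, 0.3386]), array([0.4642, 0.3193])] [0.4523 0.3322 0.187 ]
top ((261.0, 181.5), (23.0, 18.0), 90.0) (252, 170, 19, 24)
[array([0.4376, 0.3261]), array([0.4434, 0.3448]), array([0.4684, 0.3374]), array([0.4624, 0.3182])] [0.4528 0.3317 0.187 ]
plate ((259.7122802734375, 152.882080078125), (79.05574798583984, 53.12372589111328), 87.51044464111328)
[[284 113]
 [285 187]
 [247 193]
 [237 189]
 [232 116]]
[array([0.3954, 0.3917]), array([0.5173, 0.3588]), array([0.5077, 0.2911]), array([0.4954, 0.2764]), array([0.3743, 0.3082])]
```

View pics/w1c.png

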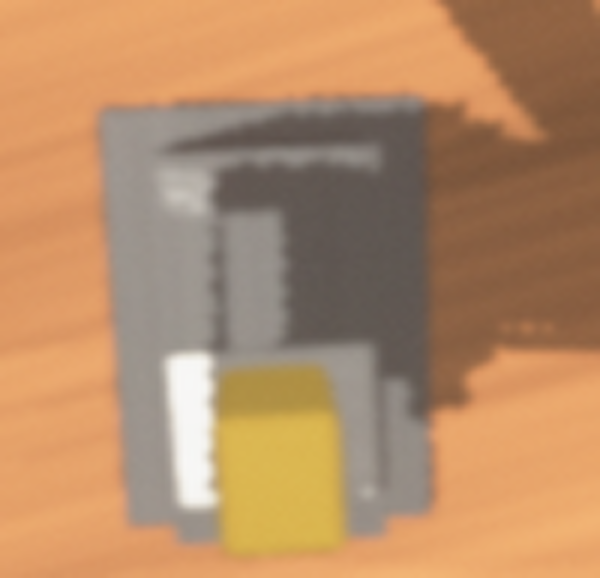

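The crop shows the handle's top face at about (262,182) px in the original. The plate edges give a yaw of −15°, and the plate axis passes through the handle, so the measurements agree.

```bash
cat >> h.py <<'E'
def go(p,yaw,ref=None):
    """tool-frame shift (mm) and turn (deg) to reach TCP p, tool down, tool x at yaw (deg)"""
    o=get_obs();Rt=R.from_quat(o['tool_rot'])
    c,s=np.cos(np.radians(yaw)),np.sin(np.radians(yaw))
    Rg=R.from_matrix(np.array([[c,0,-s],[s,0,c],[0,-1,0]]))
    x=Rt.as_matrix()[:,0]
    print('t',o['time'],'pos',np.round(o['position'],4),'yaw',round(float(np.degrees(np.arctan2(x[1],x[0]))),2),'F',np.round(o['ft_force'],1),'w',round(o['grip_width'],4))
    print('shift',np.round(Rt.inv().apply(np.array(p)-o['position'])*1e3,1),'turn',np.round((Rt.inv()*Rg).as_rotvec(degrees=True),2))
E
python3 - <<'E'
from h import *
go([.4533,.331,.141],-15)
E
```

```text
t 2.5 pos [0.4541 0.327  0.3305] yaw -17.43 F [ 0.4 -0.5 -0.6] w 0.0872
shift [ -1.9 189.5   3.6] turn [-0.01 -2.43 -0.04]
```

Request:
{"api": "drive_tool", "payload": {
  "plan": [
    [-2, 30, 4, 0, -2.4, 0, 75],
    [-2, 70, 4, 0, -2.4, 0, 70],
    [-2, 110, 4, 0, -2.4, 0, 70],
    [-2, 145, 4, 0, -2.4, 0, 70],
    [-2, 170, 4, 0, -2.4, 0, 70],
    [-2, 185, 4, 0, -2.4, 0, 70],
    [-2, 189.5, 4, 0, -2.4, 0, 70],
    [-2, 189.5, 4, 0, -2.4, 0, 70]
  ]
}}

```text
time: 3.3
position: [0.4536, 0.3313, 0.1408]
tool_rot: [0.701, -0.093, 0.092, -0.701]
ft_force: [0.7, 0.3, -0.1]
grip_width: 0.0701
```

Run:
```python
from h import *
im=camera('wrist');cv2.imwrite('pics/w2.png',im)
go([.4533,.331,.141],-15)
```

```text
t 3.35 pos [0.4543 0.3314 0.1416] yaw -15.03 F [-0.  -0.4  0.3] w 0.0702
shift [-0.9  0.6 -0.7] turn [-0.03 -0.03  0.03]
```

View pics/w2.png

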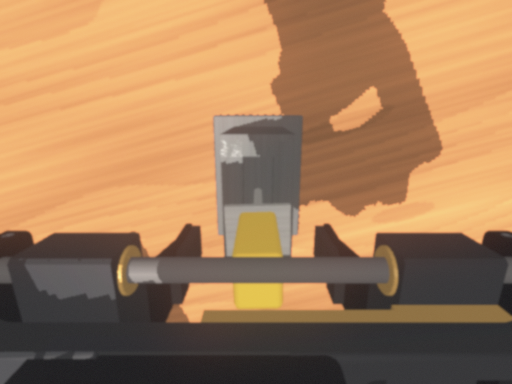

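The handle is midway between the open jaws at (258,280) and square to them, so I'll close the gripper.

Request:
{"api": "drive_tool", "payload": {
  "plan": [
    [0, 0, 0, 0, 0, 0, 10],
    [0, 0, 0, 0, 0, 0, 10],
    [0, 0, 0, 0, 0, 0, 10],
    [0, 0, 0, 0, 0, 0, 10],
    [0, 0, 0, 0, 0, 0, 10],
    [0, 0, 0, 0, 0, 0, 10]
  ],
  "newtons": 45
}}

```text
time: 3.95
position: [0.4546, 0.3304, 0.1411]
tool_rot: [-0.701, 0.093, -0.093, 0.701]
ft_force: [-0.6, 0.3, -0.3]
grip_width: 0.0299
```

Run:
```python
from h import *
go([.4533,.331,.141],-15)
print(onz('wrist',(258,281),.187),onz('wrist',(258,254),.187),onz('wrist',(258,306),.187))
```

```text
t 3.95 pos [0.4546 0.3304 0.1411] yaw -15.13 F [-0.6  0.3 -0.3] w 0.0299
shift [-1.4  0.1  0.3] turn [-0.   -0.13  0.01]
[0.45447506 0.33058917 0.187     ] [0.44105101 0.33419897 0.187     ] [0.46764143 0.32704866 0.187     ]
```

Request:
{"api": "drive_tool", "payload": {
  "plan": [
    [0, 0, 0, 0, 0, 0, 10],
    [0, 0, 0, 0, 0, 0, 10],
    [0, 0, 0, 0, 0, 0, 10],
    [0, 0, 0, 0, 0, 0, 10]
  ],
  "newtons": 45
}}

```text
time: 4.35
position: [0.4546, 0.3305, 0.1411]
tool_rot: [-0.701, 0.093, -0.093, 0.701]
ft_force: [0.6, -0.4, -0.6]
grip_width: 0.0238
```

Request:
{"api": "drive_tool", "payload": {
  "plan": [
    [0, -10, 0, 0, 0, 0, 10],
    [0, -30, 0, 0, 0, 0, 10],
    [0, -60, 0, 0, 0, 0, 10],
    [0, -90, 0, 0, 0, 0, 10],
    [0, -120, 0, 0, 0, 0, 10],
    [0, -150, 0, 0, 0, 0, 10],
    [0, -180, 0, 0, 0, 0, 10],
    [0, -200, 0, 0, 0, 0, 10],
    [0, -210, 0, 0, 0, 0, 10],
    [0, -210, 0, 0, 0, 0, 10]
  ]
}}

```text
time: 5.35
position: [0.4549, 0.3307, 0.3526]
tool_rot: [-0.7, 0.092, -0.094, 0.702]
ft_force: [0.4, -0.5, -1.5]
grip_width: 0.0239
```

Run:
```python
from h import *
np.set_printoptions(precision=4,suppress=True)
im=cv2.imread('pics/top0.png');hsv=cv2.cvtColor(im,cv2.COLOR_BGR2HSV)
def rect(mask,n,z,roi):
    m=np.zeros_like(mask);x0,y0,x1,y1=roi;m[y0:y1,x0:x1]=mask[y0:y1,x0:x1]
    cs=[c for c in cv2.findContours(m,0,2)[0] if cv2.contourArea(c)>30]
    if not cs: print(n,'none');return
    b=cv2.boxPoints(cv2.minAreaRect(cv2.convexHull(np.vstack(cs))))
    w=np.array([onz('top',(p-.25)/1.5,z)[:2] for p in b])
    e=[w[1]-w[0],w[2]-w[1]];print(n,b.astype(int).tolist(),w.mean(0),[ (np.linalg.norm(k),np.degrees(np.arctan2(k[1],k[0]))) for k in e])
white=cv2.inRange(hsv,(0,0,190),(180,45,255))
rect(white,'wellA',.14,(295,255,390,378))
rect(white,'wellB',.14,(400,270,485,390))
red=cv2.inRange(hsv,(0,150,100),(6,255,255))|cv2.inRange(hsv,(174,150,100),(180,255,255))
rect(red,'rim',.049,(315,285,375,362))
dark=cv2.inRange(hsv,(0,0,0),(180,255,70))
rect(dark,'tray',.025,(495,330,605,435))
go([.4546,.3305,.35],-15)
crop=cv2.resize(im[260:375,295:390],None,fx=6,fy=5,interpolation=cv2.INTER_CUBIC);cv2.imwrite('pics/topc.png',crop)
```

```text
wellA [[301, 276], [365, 264], [382, 358], [318, 369]] [0.5706 0.0931] [(np.float64(0.12731701708074383), np.float64(-80.97590849737423)), (np.float64(0.18713230259396957), np.float64(-171.2135583998677))]
wellB [[405, 283], [470, 278], [478, 374], [413, 380]] [ 0.5415 -0.0991] [(np.float64(0.12748383772022595), np.float64(-86.73375430305681)), (np.float64(0.1872456268792779), np.float64(-178.6789245376605))]
rim [[325, 301], [360, 296], [367, 345], [332, 350]] [0.5698 0.0913] [(np.float64(0.07563937271521733), np.float64(-83.32623200586232)), (np.float64(0.10468253091764829), np.float64(-173.1376754452269))]
tray [[505, 345], [584, 340], [589, 422], [510, 427]] [ 0.4331 -0.3286] [(np.float64(0.16951991646350204), np.float64(-88.28279057298879)), (np.float64(0.1707641167692554), np.float64(177.71055038713467))]
t 5.35 pos [0.4549 0.3307 0.3526] yaw -15.12 F [ 0.4 -0.5 -1.5] w 0.0239
shift [-0.3  2.6 -0.2] turn [-0.11 -0.12  0.13]
```

View pics/topc.png

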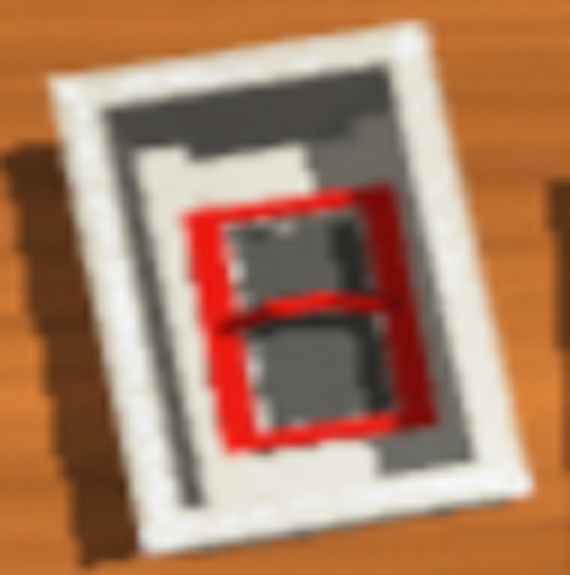

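The crop shows the red rim 75.6 × 104.7 mm (true 76 × 104), with the bail bar's middle at about (347,320) in the 1.5x image, which is (0.570, 0.091). The rim centre agrees. I'll move the hook over, behind the bail.

Run:
```python
from h import *
print(onz('top',(231.1,213.2),.09))
go([.5254,.0852,.32],8)
```

```text
[0.57019136 0.08711424 0.09      ]
t 5.35 pos [0.4549 0.3307 0.3526] yaw -15.12 F [ 0.4 -0.5 -1.5] w 0.0239
shift [ 132.    32.5 -218.7] turn [ -0.08 -23.12   0.15]
```

Request:
{"api": "drive_tool", "payload": {
  "plan": [
    [7, 0, -12, 0, -2, 0, 10],
    [22, 0, -37, 0, -5, 0, 10],
    [41, 0, -68, 0, -8, 0, 10],
    [60, 5, -99, 0, -11, 0, 10],
    [79, 10, -130, 0, -14, 0, 10],
    [98, 16, -161, 0, -17, 0, 10],
    [114, 24, -189, 0, -20, 0, 10],
    [126, 30, -209, 0, -22, 0, 10],
    [132, 32, -218, 0, -23.1, 0, 10],
    [132, 32, -218, 0, -23.1, 0, 10]
  ]
}}

```text
time: 6.35
position: [0.5244, 0.0841, 0.3169]
tool_rot: [-0.705, -0.047, 0.05, 0.706]
ft_force: [-0.2, 0.2, -1.8]
grip_width: 0.0236
```

Run:
```python
from h import *
np.set_printoptions(precision=4,suppress=True)
im=camera('scene');im2=camera('wrist');go([.5254,.0852,.179],8)
p=np.array(get_obs()['position']);x=R.from_quat(get_obs()['tool_rot']).as_matrix()[:,0]
s=p+.015*x+[0,0,-.117];print('pred seat',s,proj('scene',s),'bail',proj('scene',[.570,.09,.09]))
a=cv2.resize(im[60:210,190:340],None,fx=4,fy=4,interpolation=cv2.INTER_CUBIC);cv2.imwrite('pics/s3.png',a)
print(proj('scene',p))
for t,c in(('hook_seat','scene'),('red_bail','scene'),('red_bail','wrist'),('hook_seat','top')):
    print(t,c,[(np.round(k['location'],1),round(k['conf'],2)) for k in mark_of(c,t)[:2]] if c!='top' else '')
```

```text
t 6.45 pos [0.5243 0.0858 0.3179] yaw 7.92 F [-0.5 -0.2 -0.8] w 0.0237
shift [  1.4 138.9  -0.9] turn [-0.06 -0.08 -0.16]
pred seat [0.5391 0.0879 0.2008] [268.2031 136.4112] bail [273.8112 168.5305]
[265.1083 100.5697]
hook_seat scene [(array([267.3, 141.1]), 0.68)]
red_bail scene [(array([272.5, 165.3]), 0.73)]
red_bail wrist [(array([258.1, 198.5]), 0.92)]
hook_seat top
```

View pics/s3.png

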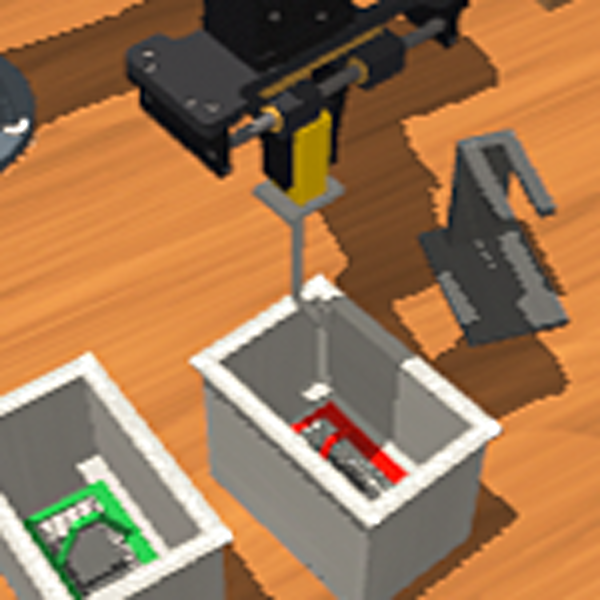

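The scene crop shows the rod hanging straight with its hook at about (313,310), over the rear half of the well. The red bail at (330,437) is where I predicted it.

Run:
```python
from h import *
print(onz('wrist',(258.1,198.5),.09))
im=camera('wrist');print([(k['location'],k['conf'],onz('wrist',k['location'],.09)) for k in mark_of('wrist','red_bail')])
hsv=cv2.cvtColor(im,cv2.COLOR_BGR2HSV)
red=cv2.inRange(hsv,(0,150,90),(6,255,255))|cv2.inRange(hsv,(174,150,90),(180,255,255))
ys,xs=np.nonzero(red);print(xs.min(),xs.max(),ys.min(),ys.max())
cv2.imwrite('pics/w3.png',cv2.resize(im[100:320,130:390],None,fx=2.5,fy=2.5))
go([.5254,.0852,.179],8)
```

```text
[0.56668428 0.09352252 0.09      ]
[([255.4, 198.6], 0.82, array([0.56785351, 0.08962292, 0.09      ])), ([255.1, 253.7], 0.45, array([0.65469616, 0.10133962, 0.09      ]))]
0 280 161 255
t 6.7 pos [0.5249 0.0864 0.3192] yaw 8.05 F [ 0.7  0.8 -2. ] w 0.0235
shift [  0.3 140.2  -1.3] turn [-0.01  0.05  0.01]
```

View pics/w3.png

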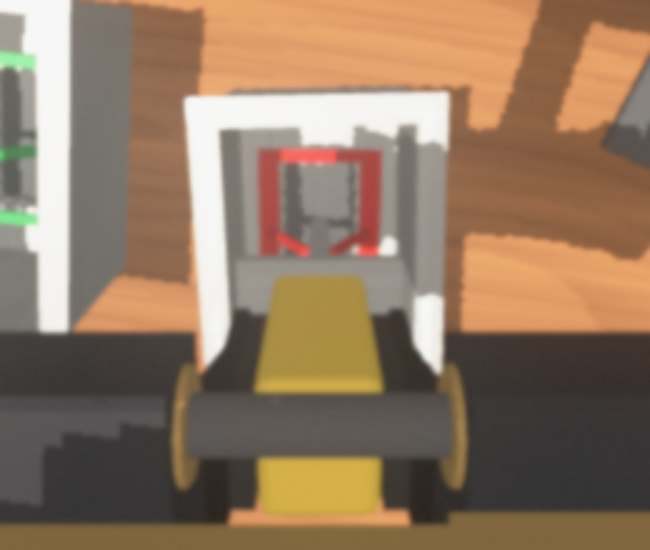

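The wrist view shows the basket square to the tool and laterally centred (rim mid-column about 258 px). I'll back off 4 mm and go down behind the bail.

Request:
{"api": "drive_tool", "payload": {
  "plan": [
    [-4, 10, 0, 0, 0, 0, 10],
    [-4, 30, 0, 0, 0, 0, 10],
    [-4, 55, 0, 0, 0, 0, 10],
    [-4, 80, 0, 0, 0, 0, 10],
    [-4, 105, 0, 0, 0, 0, 10],
    [-4, 120, 0, 0, 0, 0, 10],
    [-4, 132, 0, 0, 0, 0, 10],
    [-4, 139, 0, 0, 0, 0, 10],
    [-4, 139, 0, 0, 0, 0, 10]
  ]
}}

```text
time: 7.6
position: [0.5206, 0.0852, 0.1793]
tool_rot: [-0.705, -0.049, 0.05, 0.705]
ft_force: [-0.3, 0.1, -1.0]
grip_width: 0.0239
```

Run:
```python
from h import *
go([.568-.015*.99,.092-.015*.139,.179],8)
im=camera('scene')
cv2.imwrite('pics/s4.png',cv2.resize(im[120:210,230:320],None,fx=6,fy=6,interpolation=cv2.INTER_CUBIC))
p=np.array(get_obs()['position']);x=R.from_quat(get_obs()['tool_rot']).as_matrix()[:,0]
f=lambda q:np.round((proj('scene',q)-[230,120])*6)
s=p+.015*x+[0,0,-.117];print('seat',s,f(s),'tip',f(s+.015*x+[0,0,.018]),'rod@rim',f(p+[0,0,.14-p[2]]),'bail',f([.568,.092,.09]))
```

```text
t 7.6 pos [0.5206 0.0852 0.1793] yaw 7.99 F [-0.3  0.1 -1. ] w 0.0239
shift [32.9  0.2  0.2] turn [-0.02 -0.01 -0.1 ]
seat [0.53604064 0.08720249 0.06302812] [220. 279.] tip [240. 276.] rod@rim [202. 162.] bail [264. 287.]
```

View pics/s4.png

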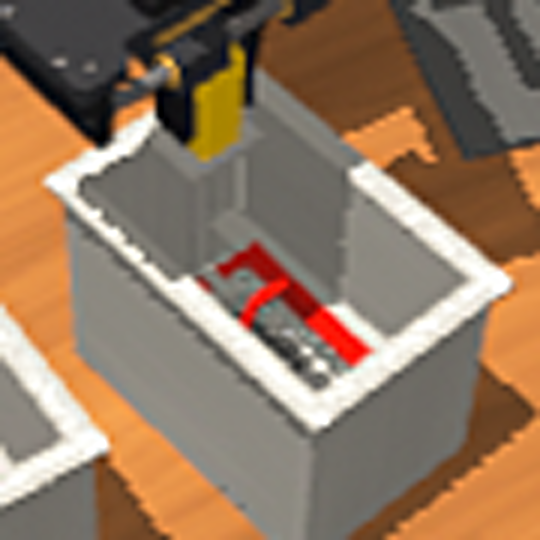

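The bail apex appears at (262,290), matching the predicted (264,287), and the hook is behind it with no contact force. I'll go forward under the bar.

Request:
{"api": "drive_tool", "payload": {
  "plan": [
    [0, 2, 0, 0, 0, 0, 10],
    [6, 2, 0, 0, 0, 0, 10],
    [13, 2, 0, 0, 0, 0, 10],
    [20, 2, 0, 0, 0, 0, 10],
    [27, 2, 0, 0, 0, 0, 10],
    [33, 2, 0, 0, 0, 0, 10],
    [33, 2, 0, 0, 0, 0, 10],
    [33, -6, 0, 0, 0, 0, 10],
    [33, -12, 0, 0, 0, 0, 10],
    [33, -15, 0, 0, 0, 0, 10]
  ]
}}

```text
time: 8.65
position: [0.5541, 0.0896, 0.1961]
tool_rot: [0.705, 0.05, -0.049, -0.705]
ft_force: [-0.8, -0.3, -1.3]
grip_width: 0.0235
```

Request:
{"api": "drive_tool", "payload": {
  "plan": [
    [0, -2, 0, 0, 0, 0, 10],
    [0, -4, 0, 0, 0, 0, 10],
    [0, -6, 0, 0, 0, 0, 10],
    [0, -8, 0, 0, 0, 0, 10],
    [0, -10, 0, 0, 0, 0, 10],
    [0, -12, 0, 0, 0, 0, 10],
    [0, -14, 0, 0, 0, 0, 10],
    [0, -16, 0, 0, 0, 0, 10],
    [0, -18, 0, 0, 0, 0, 10],
    [0, -18, 0, 0, 0, 0, 10]
  ]
}}

```text
time: 9.65
position: [0.5541, 0.0896, 0.2134]
tool_rot: [0.705, 0.049, -0.049, -0.705]
ft_force: [-0.1, -0.0, -3.7]
grip_width: 0.0233
```

Run:
```python
from h import *
for _ in range(4): camera('wrist'); print(np.round(get_obs()['ft_force'],1))
go([.568-.015*.99,.092-.015*.139,.179],8)
im=camera('scene')
cv2.imwrite('pics/s5.png',cv2.resize(im[110:200,230:320],None,fx=6,fy=6,interpolation=cv2.INTER_CUBIC))
```

```text
[-0.1 -0.2 -3.6]
[ 0.4 -0.2 -2.8]
[-0.6 -0.2 -3.3]
[-0.   0.2 -3.1]
t 9.85 pos [0.5537 0.0896 0.213 ] yaw 7.98 F [-0.   0.2 -3.1] w 0.0238
shift [-0.5 34.   0.4] turn [-0.   -0.02 -0.01]
```

View pics/s5.png

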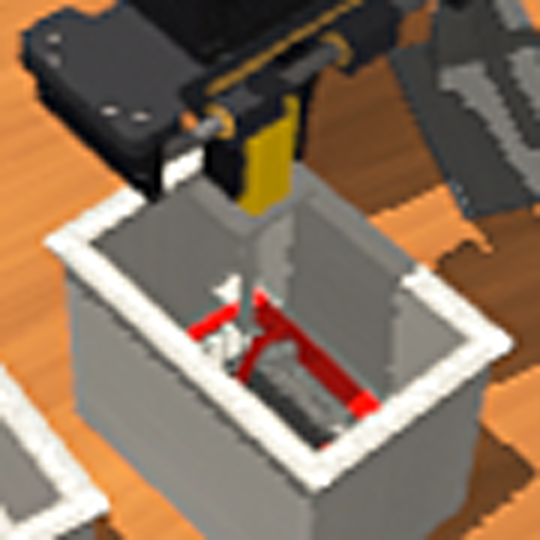

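The weight on the wrist rose by about 2 N (0.2 kg). The rod is at the bail apex near (245,330) and the basket has risen off the ledges. I'll lift it straight up and out.

Request:
{"api": "drive_tool", "payload": {
  "plan": [
    [0, -4, 0, 0, 0, 0, 10],
    [0, -12, 0, 0, 0, 0, 10],
    [0, -24, 0, 0, 0, 0, 10],
    [0, -38, 0, 0, 0, 0, 10],
    [0, -52, 0, 0, 0, 0, 10],
    [0, -66, 0, 0, 0, 0, 10],
    [0, -80, 0, 0, 0, 0, 10],
    [0, -94, 0, 0, 0, 0, 10],
    [0, -106, 0, 0, 0, 0, 10],
    [0, -112, 0, 0, 0, 0, 10]
  ]
}}

```text
time: 10.9
position: [0.5545, 0.0896, 0.3272]
tool_rot: [0.706, 0.05, -0.048, -0.705]
ft_force: [-0.1, -1.1, -2.7]
grip_width: 0.0238
```

Request:
{"api": "drive_tool", "payload": {
  "plan": [
    [0, -8, 0, 0, 0, 0, 10],
    [0, -20, 0, 0, 0, 0, 10],
    [0, -32, 0, 0, 0, 0, 10],
    [0, -42, 0, 0, 0, 0, 10],
    [0, -49, 0, 0, 0, 0, 10],
    [0, -52, 0, 0, 0, 0, 10],
    [0, -52, 0, 0, 0, 0, 10],
    [0, -52, 0, 0, 0, 0, 10],
    [0, -52, 0, 0, 0, 0, 10]
  ]
}}

```text
time: 11.8
position: [0.5535, 0.0896, 0.3764]
tool_rot: [-0.705, -0.049, 0.05, 0.705]
ft_force: [0.1, -0.8, -3.1]
grip_width: 0.0238
```

Run:
```python
from h import *
im=camera('scene');w=camera('top')
c=lambda a:cv2.resize(a,(400,400),interpolation=cv2.INTER_CUBIC)
cv2.imwrite('pics/s6.png',np.hstack([c(im[30:200,190:360]),c(w[160:300,180:320])]))
print([(k['location'],k['conf'],onz('scene',k['location'],.08)) for k in mark_of('scene','drip_tray')][:1])
# target TCP: basket under hook at tray centre, yaw 0
go([.4331-.015,-.3286,.37],0)
```

```text
[([132.1, 216.9], 0.81, array([ 0.49862084, -0.31959896,  0.08      ]))]
t 11.95 pos [0.5537 0.0896 0.3766] yaw 7.98 F [-0.7  0.6 -3.8] w 0.0238
shift [-192.3    6.7 -395.3] turn [-0.01  7.98 -0.05]
```

View pics/s6.png

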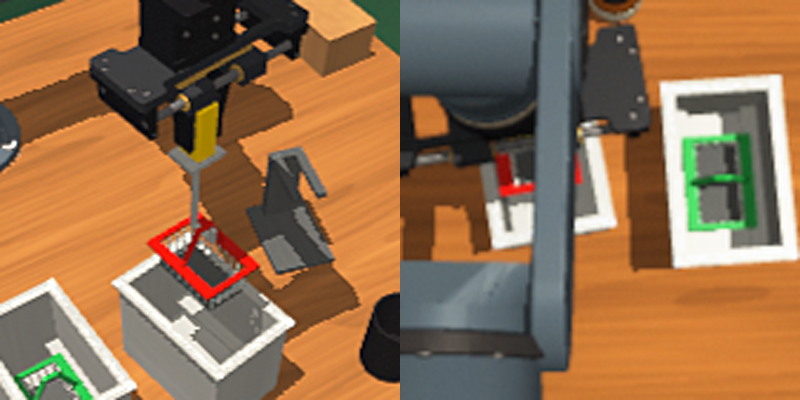

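The basket is out, level, and its underside is about 45 mm above the well rims. I'll carry it gently over to the tray.

Request:
{"api": "drive_tool", "payload": {
  "plan": [
    [-0.5, 0, -1, 0, 0, 0, 10],
    [-2.5, 0, -5, 0, 0, 0, 10],
    [-5.5, 0, -11, 0, 0, 0, 10],
    [-9, 0, -19, 0, 0, 0, 10],
    [-14, 1, -29, 0, 0, 0, 10],
    [-20, 1, -41, 0, 0, 0, 10],
    [-26.5, 1, -55, 0, 0, 0, 10],
    [-34, 1, -69.5, 0, 0, 0, 10],
    [-41.5, 1, -85.5, 0, 0, 0, 10],
    [-50, 1, -103, 0, 0, 0, 10]
  ]
}}

```text
time: 12.95
position: [0.518, -0.0209, 0.3762]
tool_rot: [0.706, 0.049, -0.049, -0.705]
ft_force: [0.2, -0.3, -2.7]
grip_width: 0.0238
```

Request:
{"api": "drive_tool", "payload": {
  "plan": [
    [-9, 0, -18, 0, 0, 0, 10],
    [-18, 0, -37, 0, 0, 0, 10],
    [-27, 0, -56, 0, 0, 0, 10],
    [-37, 0, -75.5, 0, 0, 0, 10],
    [-46, 0, -95, 0, 0, 0, 10],
    [-56, 0, -115, 0, 0, 0, 10],
    [-65, 0, -135, 0, 0, 0, 10],
    [-75, 0, -154, 0, 0, 0, 10],
    [-84, 0, -173, 0, 0, 0, 10],
    [-92, 0, -191, 0, 0, 0, 10]
  ]
}}

```text
time: 13.95
position: [0.4528, -0.223, 0.3762]
tool_rot: [0.706, 0.049, -0.049, -0.705]
ft_force: [-0.3, 0.2, -3.6]
grip_width: 0.0236
```

Request:
{"api": "drive_tool", "payload": {
  "plan": [
    [-8, 0, -17, 0, 0.5, 0, 10],
    [-16, 0, -33, 0, 1, 0, 10],
    [-23, 0, -48, 0, 2, 0, 10],
    [-30, 0, -61.5, 0, 3, 0, 10],
    [-35.5, 0, -73, 0, 4.2, 0, 10],
    [-40.5, 0, -83, 0, 5.5, 0, 10],
    [-44.5, 0, -91.5, 0, 6.5, 0, 10],
    [-47.5, 0, -97.5, 0, 7.3, 0, 10],
    [-49, 0, -101, 0, 7.8, 0, 10],
    [-50, 0, -103, 0, 8, 0, 10]
  ]
}}

```text
time: 14.95
position: [0.4188, -0.3303, 0.376]
tool_rot: [-0.707, 0.0, -0.0, 0.707]
ft_force: [0.7, 0.1, -2.9]
grip_width: 0.0236
```

Run:
```python
from h import *
np.set_printoptions(precision=4,suppress=True)
for _ in range(6): camera('wrist')
go([.4331-.015,-.3286,.37],0)
im=camera('wrist');s=camera('scene')
w=cv2.resize(im,(440,330));a=cv2.resize(s[60:270,60:250],(330,365))
W=np.zeros((365,770,3),np.uint8);W[:330,:440]=w;W[:,440:]=a;cv2.imwrite('pics/ws7.png',W)
for c in('wrist','scene','top'):
    if c=='top':camera('top')
    print(c,[(np.round(k['location'],1),k['conf'],onz(c,k['location'],.0)) for k in mark_of(c,'drip_tray')[:2]])
hsv=cv2.cvtColor(s,cv2.COLOR_BGR2HSV)
```

```text
t 15.25 pos [ 0.4189 -0.3298  0.3761] yaw 0.02 F [-0.  -0.6 -2.6] w 0.0239
shift [-0.8  6.1  1.2] turn [-0.01  0.02  0.  ]
wrist []
scene [(array([129.1, 216. ]), 0.84, array([ 0.4364, -0.3303,  0.    ]))]
top [(array([363.5, 255.7]), 0.63, array([ 0.4325, -0.3318,  0.    ]))]
```

View pics/ws7.png

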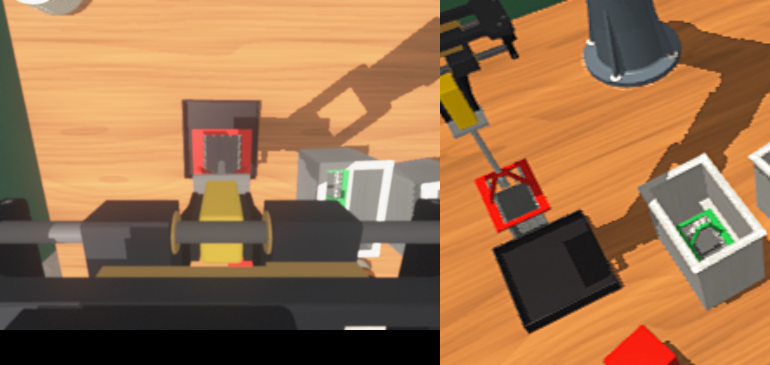

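Run:
```python
from h import *
np.set_printoptions(precision=4,suppress=True)
im=cv2.imread('pics/scene0.png');hsv=cv2.cvtColor(im,cv2.COLOR_BGR2HSV)
m=cv2.inRange(hsv,(0,0,0),(180,255,75));r=np.zeros_like(m);r[255:390,120:260]=m[255:390,120:260]
c=max(cv2.findContours(r,0,2)[0],key=cv2.contourArea);h=cv2.approxPolyDP(cv2.convexHull(c),5,True)[:,0];print(h.tolist())
print(np.array([onz('scene',(p-.25)/1.5,.025)[:2] for p in h]))
s=camera('scene');hsv=cv2.cvtColor(s,cv2.COLOR_BGR2HSV)
red=cv2.inRange(hsv,(0,150,90),(6,255,255))|cv2.inRange(hsv,(174,150,90),(180,255,255))
r=np.zeros_like(red);r[130:200,60:140]=red[130:200,60:140]
c=np.vstack([k for k in cv2.findContours(r,0,2)[0] if cv2.contourArea(k)>10]);h=cv2.approxPolyDP(cv2.convexHull(c),3,True)[:,0];print(h.tolist())
w=np.array([onz('scene',p,.2255)[:2] for p in h]);print(w,w.mean(0))
```

```text
[[211, 272], [246, 337], [166, 376], [136, 305]]
[[ 0.3558 -0.2555]
 [ 0.5319 -0.2547]
 [ 0.5293 -0.4102]
 [ 0.3525 -0.4103]]
[[108, 151], [122, 180], [92, 193], [79, 163]]
[[ 0.3847 -0.2952]
 [ 0.4892 -0.2961]
 [ 0.4877 -0.3688]
 [ 0.3839 -0.3689]] [ 0.4364 -0.3323]
```

From the scene view, the tray centre is at about (0.436,−0.333) once I correct for the visible outer wall. The hanging basket's rim centre is at (0.436,−0.332), so I can lower straight down.

Request:
{"api": "drive_tool", "payload": {
  "plan": [
    [0, 3, -1, 0, 0, 0, 10],
    [0, 10, -1, 0, 0, 0, 10],
    [0, 20, -1, 0, 0, 0, 10],
    [0, 31, -1, 0, 0, 0, 10],
    [0, 42, -1, 0, 0, 0, 10],
    [0, 53, -1, 0, 0, 0, 10],
    [0, 64, -1, 0, 0, 0, 10],
    [0, 75, -1, 0, 0, 0, 10],
    [0, 86, -1, 0, 0, 0, 10],
    [0, 97, -1, 0, 0, 0, 10]
  ]
}}

```text
time: 16.6
position: [0.4188, -0.3312, 0.2781]
tool_rot: [0.707, -0.0, 0.0, -0.707]
ft_force: [0.1, 0.8, -3.4]
grip_width: 0.0237
```

Request:
{"api": "drive_tool", "payload": {
  "plan": [
    [0, 11, 0, 0, 0, 0, 10],
    [0, 22, 0, 0, 0, 0, 10],
    [0, 33, 0, 0, 0, 0, 10],
    [0, 43, 0, 0, 0, 0, 10],
    [0, 52, 0, 0, 0, 0, 10],
    [0, 60, 0, 0, 0, 0, 10],
    [0, 66, 0, 0, 0, 0, 10],
    [0, 70, 0, 0, 0, 0, 10],
    [0, 73, 0, 0, 0, 0, 10],
    [0, 75, 0, 0, 0, 0, 10]
  ]
}}

```text
time: 17.6
position: [0.4189, -0.3313, 0.204]
tool_rot: [0.707, -0.0, 0.0, -0.707]
ft_force: [0.7, 0.7, -2.3]
grip_width: 0.0241
```

Run:
```python
from h import *
for _ in range(5): camera('scene')
go([.421,-.333,.1935],0)
s=camera('scene');hsv=cv2.cvtColor(s,cv2.COLOR_BGR2HSV)
red=cv2.inRange(hsv,(0,150,90),(6,255,255))|cv2.inRange(hsv,(174,150,90),(180,255,255))
r=np.zeros_like(red);r[150:260,80:180]=red[150:260,80:180]
c=np.vstack([k for k in cv2.findContours(r,0,2)[0] if cv2.contourArea(k)>10]);h=cv2.approxPolyDP(cv2.convexHull(c),3,True)[:,0];print(h.tolist())
z=get_obs()['position'][2]-.117+.0075-.041
w=np.array([onz('scene',p,z)[:2] for p in h]);print(z,w,w.mean(0))
cv2.imwrite('pics/s8.png',cv2.resize(s[120:270,60:210],(600,600),interpolation=cv2.INTER_CUBIC))
```

```text
t 17.85 pos [ 0.4189 -0.3314  0.2043] yaw -0.02 F [ 0.2  0.2 -2.8] w 0.0237
shift [ 2.1 10.9 -1.6] turn [ 0.03 -0.02  0.03]
[[179, 259], [162, 259], [114, 226], [103, 200], [129, 189], [179, 249]]
0.053832956259753297 [[ 0.6634558  -0.26227297]
 [ 0.64024329 -0.29986288]
 [ 0.48167955 -0.37357951]
 [ 0.38409998 -0.37218377]
 [ 0.38738353 -0.29508248]
 [ 0.63782137 -0.25044898]] [ 0.53244725 -0.3089051 ]
```

Request:
{"api": "drive_tool", "payload": {
  "plan": [
    [0, 2, 0, 0, 0, 0, 10],
    [0, 4, 0, 0, 0, 0, 10],
    [0, 6, 0, 0, 0, 0, 10],
    [0, 7, 0, 0, 0, 0, 10],
    [0, 8, 0, 0, 0, 0, 10],
    [0, 9, 0, 0, 0, 0, 10],
    [0, 10, 0, 0, 0, 0, 10],
    [0, 11, 0, 0, 0, 0, 10],
    [0, 12, 0, 0, 0, 0, 10],
    [0, 13, 0, 0, 0, 0, 10]
  ]
}}

```text
time: 18.9
position: [0.419, -0.3314, 0.1913]
tool_rot: [0.707, 0.0, 0.0, -0.707]
ft_force: [1.0, 0.5, -1.5]
grip_width: 0.0236
```

Request:
{"api": "drive_tool", "payload": {
  "plan": [
    [0, 1, 0, 0, 0, 0, 10],
    [0, 2, 0, 0, 0, 0, 10],
    [0, 4, 0, 0, 0, 0, 10],
    [0, 6, 0, 0, 0, 0, 10],
    [0, 8, 0, 0, 0, 0, 10],
    [0, 8, 0, 0, 0, 0, 10]
  ]
}}

```text
time: 19.5
position: [0.4186, -0.331, 0.1826]
tool_rot: [-0.707, 0.0, 0.0, 0.707]
ft_force: [0.4, 0.3, -0.3]
grip_width: 0.0236
```

```bash
cat > rim.py <<'E'
from h import *
def rim(z=.043):
    s=camera('scene');hsv=cv2.cvtColor(s,cv2.COLOR_BGR2HSV)
    red=cv2.inRange(hsv,(0,150,90),(6,255,255))|cv2.inRange(hsv,(174,150,90),(180,255,255))
    r=np.zeros_like(red);r[150:245,85:160]=red[150:245,85:160]
    n,l,st,_=cv2.connectedComponentsWithStats(r)
    c=np.vstack([k for k in cv2.findContours(r,0,2)[0] if cv2.contourArea(k)>5])
    h=cv2.approxPolyDP(cv2.convexHull(c),3,True)[:,0];w=np.array([onz('scene',p,z)[:2] for p in h])
    print(h.tolist(),np.round(w,3).tolist(),w.mean(0))
E
python3 - <<'E'
from rim import *
f=[]
for _ in range(6): camera('top'); f.append(get_obs()['ft_force'])
print(np.mean(f,0));rim()
go([.421,-.333,.1735],0)
E
```

```text
[ 0.50780552 -0.01686196 -1.4635824 ]
[[130, 191], [143, 216], [117, 229], [104, 202]] [[0.387, -0.295], [0.487, -0.294], [0.488, -0.371], [0.384, -0.373]] [ 0.43632659 -0.33340844]
t 19.85 pos [ 0.4188 -0.3313  0.1831] yaw -0.02 F [-0.1 -0.6 -1.7] w 0.024
shift [ 2.2  9.6 -1.7] turn [ 0.01 -0.02  0.01]
```

The load is off the hook, and the basket's rim centre measures (0.4363,−0.3334), level and in the middle of the tray. Next is to unhook: down 11 mm, back 42 mm, then up.

Request:
{"api": "drive_tool", "payload": {
  "plan": [
    [0, 3, 0, 0, 0, 0, 10],
    [0, 7, 0, 0, 0, 0, 10],
    [0, 11, 0, 0, 0, 0, 10],
    [0, 11, 0, 0, 0, 0, 10],
    [-5, 11, 0, 0, 0, 0, 10],
    [-13, 11, 0, 0, 0, 0, 10],
    [-22, 11, 0, 0, 0, 0, 10],
    [-32, 11, 0, 0, 0, 0, 10],
    [-42, 11, 0, 0, 0, 0, 10],
    [-42, 11, 0, 0, 0, 0, 10]
  ]
}}

```text
time: 20.85
position: [0.3751, -0.3308, 0.1721]
tool_rot: [-0.707, 0.001, -0.0, 0.707]
ft_force: [-0.0, -0.2, -1.3]
grip_width: 0.0238
```

Run:
```python
from rim import *
camera('top');camera('top');go([.421,-.333,.1735],0);rim()
```

```text
t 20.95 pos [ 0.3766 -0.3314  0.1723] yaw -0.08 F [ 0.  -0.1 -0.7] w 0.0238
shift [44.4 -1.2 -1.5] turn [ 0.02 -0.08  0.03]
[[130, 191], [143, 216], [117, 229], [104, 202]] [[0.387, -0.295], [0.487, -0.294], [0.488, -0.371], [0.384, -0.373]] [ 0.43632659 -0.33340844]
```

Request:
{"api": "drive_tool", "payload": {
  "plan": [
    [0, -8, 0, 0, 0, 0, 10],
    [0, -25, 0, 0, 0, 0, 10],
    [0, -50, 0, 0, 0, 0, 10],
    [0, -80, 0, 0, 0, 0, 10],
    [0, -110, 0, 0, 0, 0, 10],
    [0, -140, 0, 0, 0, 0, 10],
    [5, -165, 8, 0, 0, 0, 10],
    [15, -180, 23, 0, 0, 0, 10],
    [30, -185, 45, 0, 0, 0, 10],
    [50, -185, 75, 0, 0, 0, 10]
  ]
}}

```text
time: 22.0
position: [0.4278, -0.2566, 0.3591]
tool_rot: [0.708, 0.0, 0.002, -0.706]
ft_force: [0.6, 0.6, -1.0]
grip_width: 0.0236
```

Request:
{"api": "drive_tool", "payload": {
  "plan": [
    [20, 0, 35, 0, 0, 0, 10],
    [40, 0, 70, 0, 0, 0, 10],
    [60, 0, 105, 0, 0, 0, 10],
    [80, 0, 140, 0, 0, 0, 10],
    [95, 0, 178, 0, 0, 0, 10],
    [100, 0, 215, 0, 0, 0, 10],
    [100, 0, 255, 0, 0, 0, 10],
    [98, 0, 290, 0, 0, 0, 10],
    [93, 0, 325, 0, 0, 0, 10],
    [86, 0, 360, 0, 0, 0, 10]
  ]
}}

```text
time: 23.0
position: [0.5128, 0.1056, 0.3576]
tool_rot: [-0.707, -0.0, -0.0, 0.707]
ft_force: [0.2, 0.2, -0.4]
grip_width: 0.0234
```

Run:
```python
from rim import *
camera('top');go([.4546,.3305,.352],-15.1)
```

```text
t 23.05 pos [0.5108 0.1109 0.3576] yaw 0.22 F [-0.8  3.7 -0.8] w 0.0237
shift [-55.3   7.  219.8] turn [-0.34 15.32 -0.11]
```

Request:
{"api": "drive_tool", "payload": {
  "plan": [
    [-4, 0, 15, 0, 1, 0, 10],
    [-12, 0, 45, 0, 3, 0, 10],
    [-20, 0, 80, 0, 5.5, 0, 10],
    [-29, 0, 115, 0, 8, 0, 10],
    [-38, 0, 150, 0, 10.5, 0, 10],
    [-46, 0, 182, 0, 13, 0, 10],
    [-52, 0, 207, 0, 14.5, 0, 10],
    [-55, 0, 220, 0, 15.2, 0, 10],
    [-55, 0, 220, 0, 15.2, 0, 10],
    [-55, 0, 220, 0, 15.2, 0, 10]
  ]
}}

```text
time: 24.05
position: [0.458, 0.3236, 0.3572]
tool_rot: [0.701, -0.093, 0.093, -0.701]
ft_force: [1.1, -0.2, -1.3]
grip_width: 0.0239
```

Run:
```python
from rim import *
for _ in range(4): camera('top')
go([.4546,.3305,.352],-15.1);go([.4546,.3305,.143],-15.1)
```

```text
t 24.25 pos [0.4584 0.3229 0.3571] yaw -15.29 F [ 0.7  0.2 -0.3] w 0.0235
shift [-5.7  5.1  6.4] turn [ 0.01 -0.19  0.01]
t 24.25 pos [0.4584 0.3229 0.3571] yaw -15.29 F [ 0.7  0.2 -0.3] w 0.0235
shift [ -5.7 214.1   6.4] turn [ 0.01 -0.19  0.01]
```

Request:
{"api": "drive_tool", "payload": {
  "plan": [
    [-5.7, 5, 6.4, 0, -0.2, 0, 10],
    [-5.7, 20, 6.4, 0, -0.2, 0, 10],
    [-5.7, 40, 6.4, 0, -0.2, 0, 10],
    [-5.7, 65, 6.4, 0, -0.2, 0, 10],
    [-5.7, 80, 6.4, 0, -0.2, 0, 10],
    [-5.7, 90, 6.4, 0, -0.2, 0, 10],
    [-5.7, 90, 6.4, 0, -0.2, 0, 10]
  ]
}}

```text
time: 24.95
position: [0.4533, 0.3311, 0.2655]
tool_rot: [0.702, -0.094, 0.091, -0.7]
ft_force: [0.8, -0.8, -0.7]
grip_width: 0.0239
```

Run:
```python
from rim import *
im=camera('scene');go([.4546,.3305,.145],-15.1)
p=np.array(get_obs()['position']);x=R.from_quat(get_obs()['tool_rot']).as_matrix()[:,0]
s=p+.015*x+[0,0,-.117]
print('seat pred',proj('scene',s),[(k['location'],k['conf']) for k in mark_of('scene','hook_seat')[:2]])
g=p+[0,0,.019];print('grip pred',proj('scene',g),[(k['location'],k['conf']) for k in mark_of('scene','rod_grip')[:2]])
```

```text
t 25.0 pos [0.4541 0.3315 0.2667] yaw -15.03 F [ 0.6 -0.2 -1.6] w 0.0238
shift [  0.9 121.7  -0.7] turn [ 0.03  0.07 -0.05]
seat pred [321.15575668 101.89964208] [([322.5, 106.3], 0.53)]
grip pred [326.01412034  61.69713947] [([327.4, 62.5], 0.73), ([319.7, 104.8], 0.68)]
```

Hook and grip marks agree with the prediction, so the rod hasn't slipped. I'll lower it into the fork.

Request:
{"api": "drive_tool", "payload": {
  "plan": [
    [1, 8, -0.5, 0, 0, 0, 10],
    [1, 24, -0.5, 0, 0, 0, 10],
    [1, 40, -0.5, 0, 0, 0, 10],
    [1, 56, -0.5, 0, 0, 0, 10],
    [1, 72, -0.5, 0, 0, 0, 10],
    [1, 88, -0.5, 0, 0, 0, 10],
    [1, 100, -0.5, 0, 0, 0, 10],
    [1, 108, -0.5, 0, 0, 0, 10],
    [1, 114, -0.5, 0, 0, 0, 10],
    [1, 117, -0.5, 0, 0, 0, 10]
  ]
}}

```text
time: 26.1
position: [0.4552, 0.3308, 0.1498]
tool_rot: [-0.701, 0.092, -0.092, 0.701]
ft_force: [0.3, -0.2, -0.9]
grip_width: 0.0237
```

Request:
{"api": "drive_tool", "payload": {
  "plan": [
    [0, 1, 0, 0, 0, 0, 10],
    [0, 2, 0, 0, 0, 0, 10],
    [0, 3, 0, 0, 0, 0, 10],
    [0, 4, 0, 0, 0, 0, 10],
    [0, 5, 0, 0, 0, 0, 10],
    [0, 6, 0, 0, 0, 0, 10],
    [0, 7, 0, 0, 0, 0, 10],
    [0, 7.5, 0, 0, 0, 0, 10],
    [0, 8, 0, 0, 0, 0, 10],
    [0, 8, 0, 0, 0, 0, 10]
  ]
}}

```text
time: 27.1
position: [0.455, 0.3307, 0.142]
tool_rot: [0.701, -0.092, 0.092, -0.701]
ft_force: [0.7, -0.1, -0.9]
grip_width: 0.0239
```

Run:
```python
from rim import *
f=[]
for _ in range(4): camera('top'); f.append(get_obs()['ft_force'])
print(np.mean(f,0));go([.4546,.3305,.141],-15.1)
```

```text
[ 0.70721521  0.10146855 -1.58400591]
t 27.3 pos [0.4551 0.3307 0.1421] yaw -15.02 F [ 0.6  0.9 -1.4] w 0.024
shift [-0.4  1.1 -0.3] turn [-0.01  0.08  0.01]
```

Still carrying the rod, about 1 mm above seating. I'll ease it down.

Request:
{"api": "drive_tool", "payload": {
  "plan": [
    [0, 0.5, 0, 0, 0, 0, 10],
    [0, 1, 0, 0, 0, 0, 10],
    [0, 1.3, 0, 0, 0, 0, 10],
    [0, 1.6, 0, 0, 0, 0, 10],
    [0, 1.6, 0, 0, 0, 0, 10]
  ]
}}

```text
time: 27.8
position: [0.4551, 0.3308, 0.1411]
tool_rot: [-0.701, 0.092, -0.093, 0.701]
ft_force: [-1.4, -0.6, 4.8]
grip_width: 0.0236
```

Run:
```python
from rim import *
f=[]
for _ in range(5): camera('top'); f.append(get_obs()['ft_force'])
print(np.mean(f,0));go([.4546,.3305,.141],-15.1)
```

```text
[-1.34206248 -0.42015035  5.55041915]
t 28.05 pos [0.4551 0.3307 0.1411] yaw -15.02 F [-1.5  0.   5.8] w 0.0236
shift [-0.4  0.1 -0.4] turn [-0.01  0.08  0.02]
```

Seated: 5.5 N upward contact at the original grasp height. I'll ease off and release.

Request:
{"api": "drive_tool", "payload": {
  "plan": [
    [0, -0.6, 0, 0, 0, 0, 22],
    [0, -0.6, 0, 0, 0, 0, 40],
    [0, -0.6, 0, 0, 0, 0, 70],
    [0, -0.6, 0, 0, 0, 0, 70],
    [0, -0.6, 0, 0, 0, 0, 70],
    [0, -0.6, 0, 0, 0, 0, 70],
    [0, -0.6, 0, 0, 0, 0, 70],
    [0, -0.6, 0, 0, 0, 0, 70],
    [0, -0.6, 0, 0, 0, 0, 70],
    [0, -0.6, 0, 0, 0, 0, 70]
  ]
}}

```text
time: 29.05
position: [0.455, 0.3307, 0.1411]
tool_rot: [0.701, -0.092, 0.092, -0.701]
ft_force: [0.1, -0.6, -0.6]
grip_width: 0.0696
```

Run:
```python
from rim import *
go([.4546,.3305,.141],-15.1)
```

```text
t 29.05 pos [0.455  0.3307 0.1411] yaw -15.02 F [ 0.1 -0.6 -0.6] w 0.0696
shift [-0.4  0.1 -0.3] turn [-0.    0.08  0.  ]
```

Request:
{"api": "drive_tool", "payload": {
  "plan": [
    [0, -8, 0, 0, 0, 0, 70],
    [0, -25, 0, 0, 0, 0, 70],
    [0, -50, 0, 0, 0, 0, 70],
    [0, -80, 0, 0, 0, 0, 70],
    [0, -115, 0, 0, 0, 0, 70],
    [0, -150, 0, 0, 0, 0, 70],
    [0, -175, 0, 0, 0, 0, 70],
    [0, -189, 0, 0, 0, 0, 70],
    [0, -189, 0, 0, 0, 0, 70]
  ]
}}

```text
time: 29.95
position: [0.4562, 0.3313, 0.3333]
tool_rot: [-0.7, 0.09, -0.094, 0.702]
ft_force: [0.3, 0.4, -0.7]
grip_width: 0.07
```

Run:
```python
from rim import *
for _ in range(4): camera('top')
go([.4546,.3305,.33],-15.1)
im=camera('wrist');hsv=cv2.cvtColor(im,cv2.COLOR_BGR2HSV)
y=cv2.inRange(hsv,(22,120,60),(35,255,255));y[200:]=0;y[:100]=0;y[:,:220]=0;y[:,310:]=0
c=max(cv2.findContours(y,0,2)[0],key=cv2.contourArea);r=cv2.minAreaRect(c);print(r,onz('wrist',r[0],.187))
rim()
s=camera('scene')
print('grip',proj('scene',[.4548,.3306,.16]),[(k['location'],k['conf']) for k in mark_of('scene','rod_grip')[:2]])
print('seat',proj('scene',[.4693,.3267,.024]),[(k['location'],k['conf']) for k in mark_of('scene','hook_seat')[:2]])
for t in('mug','jar','tea_box','green_basket','red_basket'):
    for cam in('scene','top'):
        k=mark_of(cam,t)[:1];print(t,cam,[(np.round(onz(cam,i['location'],.01 if 'green' in t else 0),3),round(i['conf'],2)) for i in k])
```

```text
t 30.15 pos [0.4542 0.3303 0.3288] yaw -15.02 F [0.3 0.9 0.1] w 0.0696
shift [ 0.3 -1.2  0.2] turn [ 0.1   0.08 -0.12]
((258.0, 182.5), (25.0, 18.0), 90.0) [0.45227689 0.33135755 0.187     ]
[[130, 190], [143, 216], [117, 229], [104, 202]] [[0.384, -0.294], [0.487, -0.294], [0.488, -0.371], [0.384, -0.373]] [ 0.43548544 -0.33309206]
grip [319.72393743  96.34491979] [([320.8, 95.3], 0.53)]
seat [315.82886867 130.092033  ] [([318.7, 134.3], 0.91)]
mug scene [(array([0.696, 0.313, 0.   ]), 0.68)]
mug top [(array([0.692, 0.315, 0.   ]), 0.8)]
jar scene [(array([0.765, 0.011, 0.   ]), 0.72)]
jar top [(array([ 0.768,  0.01 , -0.   ]), 0.79)]
tea_box scene [(array([ 0.7  , -0.277,  0.   ]), 0.68)]
tea_box top [(array([ 0.677, -0.276,  0.   ]), 0.69)]
green_basket scene [(array([ 0.544, -0.096,  0.01 ]), 0.81)]
green_basket top [(array([ 0.537, -0.101,  0.01 ]), 0.97)]
red_basket scene [(array([ 0.439, -0.331,  0.   ]), 0.61)]
red_basket top [(array([ 0.421, -0.338,  0.   ]), 0.89)]
```

The rod is square in the fork, the basket is in place and the bystanders haven't moved. Handing in.

```bash
python3 -c "
from rig import *
print(get_obs()['joint_velocities']);print(hand_in())"
```

```text
[0.00093204 0.00015066 0.00090942 0.00079923 0.0005582  0.0016535 ]
the job is handed in; nothing more can be done
None
```

I lifted the red basket out of its well with the hook, set it down in the drip tray and unhooked it. I then hung the rod back in its fork, let go, and handed in at about 31 s of the 67 s.

**Last checks:**
- **Basket:** its rim measured about 103 × 77 mm and level, centred at (0.435, −0.333). The tray centre I estimated was (0.436, −0.333), and the rim did not move when I unhooked.
- **Rod:** the handle is square in the stand, within about 3 mm of where it started. It pressed on the fork with 5.5 N before I released it.
- **Other objects:** the mug, jar, tea box and green basket are where they were, within the few millimetres the detector can resolve. The jar's detections came out 4–9 mm apart between looks, but nothing came near it.

**Disagreements:**
- The detector was sometimes 10–20 mm off: on the bail in the top view at the start, and on the basket in the top view at the end. I trusted measured edges of known size instead.
- The different estimates of the tray centre vary by about 6 mm in x, so "in the middle" is good to about that much.
- I reached the picture limit just before set-down, so everything from there on was checked only by numbers from the images and the force readings.

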